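# Set out the press pins by height

## Robot

A 6-joint arm with a two-finger parallel gripper is mounted at the origin on the work surface. World frame = base frame: x ahead of the robot, y to its left, z up, the work surface at z = 0. Lengths are in m, angles in rad, forces in N, time in s.
With the tool pointing down it reaches from about 0.3 to 0.75 m from the base axis. Payload 8.5 kg.
Tool frame: the origin (TCP) lies at the very end of the fingers, on their centre line; the grasp point (between the pads) lies 19 mm behind it; z points along the fingers, y is the line along which they close (so a half turn about z gives the same grasp; the last joint's range is limited). The gripper opens to 85 mm and grips with 20 to 120 N. Pads are 22 mm wide; open, the fingers measure 114 mm over their backs; the gripper's body (76 mm by 85 mm) begins 54 mm behind the grasp point. The pads swing forward as they close: fully open they stand 13 mm farther back than shut.
Start: joints at [1.122, 0.381, 1.297, -0, 1.464, -0.215], TCP at [0.127, 0.535, 0.231] pointing down, gripper open.
Joint ranges: [-3.11, 3.11], [-0.89, 2.33], [0.22, 2.48], [-1.42, 4.56], [0.17, 2.85], [-2.88, 2.88]. Speed limits (rad/s): [2.39, 2.39, 3.14, 3.14, 3.14, 3.14].

## Interface

Orientations are given as a 3x3 rotation matrix whose columns are the frame's x, y, z axes.
In Python, from cell import get_obs, vision, workorder, spotter gives the robot as it stands.
- The arm moves only by the tool carry_out, never from a script. Its argument "steps" is a list of rows, each a list of 2 entries, a list of its own where there are three numbers: the shift along the tool's x, y, z as a fraction of full scale, then the turn, a rotation vector about the tool's x, y, z as a fraction of full scale. In form: [[[dx, dy, dz], [rx, ry, rz]], ...]. A call has 1 to 12 rows; each row shifts and turns the commanded pose from where the row before left it, along the tool's axes as they then stand; what a row does not reach is not made up. Full scale, the value 1, is 0.5 m for a shift and 30 degrees for a turn. A row lasts 1/12 s, in which the tool goes at most 41.7 mm and 7.16 degrees, less where a joint would pass 70% of its speed; a pose out of reach is approached as far as the arm can. A call with a number of a shift or a turn outside -1 to 1 is refused whole. A call with a gripper value outside its range is refused whole. "grip" is the closure, from -1 (fully open) to 1 (shut), set as the call begins (left out, the last holds). The fingers move at their own pace and stop on an object; "force" is the grip in N (left out, the last holds). Time passes only in rows, so rows that do not move let the fingers close. It gives the time, the measured TCP pose, the force, the opening and the grip force at its end, in the units of the state.
- get_obs(): the state, without advancing time (a new reading comes with each control period).
- vision.grab_frame(name): name is "scene" or "side" or "wrist"; returns the picture (420x560x3 uint8, red, green, blue); there is no depth.
- vision.get_calibration(name): a dict with "vertical_fov" (degrees; the focal length in pixels is half the picture's height over the tangent of half this angle, whatever the lens; pixels are square), "cx", "cy" (the principal point, pixels), "world_to_cam" (4x4, takes a point from world to camera coordinates). Camera axes: x right, y down, z forward; pixel columns grow to the right and rows downward; lengths in m; the calibration is good to about 2 mm. The wrist camera is an equidistant fisheye: a pixel r from the principal point sees the ray r / f radians off the axis. A picture is of the moment at which its call begins: read the wrist's pose just before it. get_calibration takes no time and is no camera call; for the wrist camera it gives the pose at the moment of the call.
- workorder.hand_in(): hands the job in; it is judged then, once.
Trained networks look in the newest picture that a camera, given by its name, has taken for a name from the list of things; names that differ only in an ending like _2 or _b are one class to them, and where a whole thing is asked for, a point or a joint stands for the part that bears it (a point fixed in the world has none). Each returns a list of dicts, best first, with "p" (0 to 1); they miss things now and then, are a little off and sometimes report something else, mostly with a low value. They report only what shows in the picture. A call takes as long as a camera call. They do not tell look-alikes from the thing itself.
- spotter.look_for(target, camera): "position" ([x, y, z] in m, in world coordinates, good to about 4 mm: the middle of the surface that is visible of it).
- spotter.trace(target, camera): "pixels" (420x560 bool, what is visible of it).
The state is a dict: "time_s": time; "qpos": joint angles; "dq": joint speeds; "joint_torque": joint torques, N m; "ee_pos": TCP position; "tcp_rot": TCP orientation; "ft_force": force on the tool from outside, world axes, zero at the start; "torque": the same for the moment, N m; "width": finger opening in m; "finger_force": force on a finger pad.
Only numpy, scipy, OpenCV 4.12 (cv2) and the standard library are available. Lean on these libraries where they do the work, as an engineer would, in place of code of your own. Each camera call takes 0.05 s, during which the arm holds its last target. There are 200 camera calls.

## Task

Set out the four white press pins for the test fixture on the amber strip in order of height: one pin upright on the middle of each black mark, the tallest on the mark next to the red end block and each following one shorter, down to the shortest at the far end. Leave the green circuit board where it lies.

Things in the scene. Friction and masses are not known exactly. Their poses are not given: they have to be found in the camera images.
- pin_q: loose press pin 90 mm tall (the tallest): upright white nylon rod 18 mm in diameter on a round steel foot 30 mm in diameter and 6 mm thick (the foot is part of the height). Starts upright on the work surface between robot and strip, 80 mm or more from other pins. Origin: centre of the underside of the foot; z up along the rod; about 50 g; looks the same from all sides
- pin_s: loose press pin 75 mm tall (second tallest): upright white nylon rod 18 mm in diameter on a round steel foot 30 mm in diameter and 6 mm thick (the foot is part of the height). Starts upright on the work surface between robot and strip, 80 mm or more from other pins. Origin: centre of the underside of the foot; z up along the rod; about 50 g; looks the same from all sides
- pin_p: loose press pin 60 mm tall (third tallest): upright white nylon rod 18 mm in diameter on a round steel foot 30 mm in diameter and 6 mm thick (the foot is part of the height). Starts upright on the work surface between robot and strip, 80 mm or more from other pins. Origin: centre of the underside of the foot; z up along the rod; about 50 g; looks the same from all sides
- pin_r: loose press pin 45 mm tall (the shortest): upright white nylon rod 18 mm in diameter on a round steel foot 30 mm in diameter and 6 mm thick (the foot is part of the height). Starts upright on the work surface between robot and strip, 80 mm or more from other pins. Origin: centre of the underside of the foot; z up along the rod; about 50 g; looks the same from all sides
- mark_a: one of four alike round black marks with a thin white ring, 44 mm across, 3 mm thick, fixed in a straight row, 60 mm between centres, on an amber strip. The names a to d follow no order along the row. Origin: centre of its underside, 12 mm above the work surface; a pin stands 3 mm above the origin. x across the strip, y along the row, z up; fingers have more room across the strip
- mark_b: one of four alike round black marks with a thin white ring, 44 mm across, 3 mm thick, fixed in a straight row, 60 mm between centres, on an amber strip. The names a to d follow no order along the row. Origin: centre of its underside, 12 mm above the work surface; a pin stands 3 mm above the origin. x across the strip, y along the row, z up; fingers have more room across the strip
- mark_c: one of four alike round black marks with a thin white ring, 44 mm across, 3 mm thick, fixed in a straight row, 60 mm between centres, on an amber strip. The names a to d follow no order along the row. Origin: centre of its underside, 12 mm above the work surface; a pin stands 3 mm above the origin. x across the strip, y along the row, z up; fingers have more room across the strip
- mark_d: one of four alike round black marks with a thin white ring, 44 mm across, 3 mm thick, fixed in a straight row, 60 mm between centres, on an amber strip. The names a to d follow no order along the row. Origin: centre of its underside, 12 mm above the work surface; a pin stands 3 mm above the origin. x across the strip, y along the row, z up; fingers have more room across the strip
- red_stop: red block fixed across one end (either one) of the amber strip (75 x 350 x 12 mm): the end for the tallest pin. 56 mm (x, across) by 18 mm (y, along the row) by 22 mm high. On the line of the marks, whose centres are 60, 120, 180 and 240 mm from its centre. The other end has the same block in black. Origin: centre of its underside, 12 mm above the work surface; z up
- circuit_board: loose green circuit board 110 mm by 85 mm by 4 mm with parts up to 18 mm high, lying flat on the robot's right side of the work; fragile, not part of the job. Origin: centre of its underside
Things that resemble listed ones, but are neither listed nor needed, are in the scene too. What is shaped like the pin_p but pink or yellow is not meant.

How it is judged:
By the outcome, as a careful person would: the job done as asked, in the order asked, and still so for the second after the job is handed in, with the robot touching nothing.
It also fails if it takes over 102 s, if anything falls off the work surface, if the arm or the gripper's body presses on something with over 40 N, if the wrist force passes 120 N, or if a joint passes its speed limit or range.

## Working session

There is one attempt and no reset: what is moved stays moved. The work goes in short steps, Python scripts to look and compute and a tool call to move; the robot and the scene stay as the last step left them, time stands still between calls to the robot, and variables do not carry over. Pictures are saved under pics/ and viewed, at most 14 in all, crops included, and the job is handed in when it is done.

Besides the shell and the picture viewer there is one more tool, called after "Request:" as name(argument=value, ...) on one line, values as JSON. carry_out: Moves the arm, as the interface text tells. Shift numbers are shares of 0.5 m and turn numbers shares of 30 degrees, none past 1 either way. Its arguments: {"type":"object","properties":{"steps":{"type":"array"},"grip":{"type":"number"},"force":{"type":"number"}},"required":["steps"]}

```bash
mkdir -p pics; python3 - <<'E'
from cell import get_obs, vision, spotter
import cv2,numpy as np
o=get_obs(); print(o['time_s'],o['ee_pos'],np.round(o['tcp_rot'],3).tolist(),o['width'])
for c in ['scene','side']:
    im=vision.grab_frame(c); cv2.imwrite(f'pics/{c}0.png',im[:,:,::-1])
    k=vision.get_calibration(c); print(c,k['vertical_fov'],k['cx'],k['cy'],np.round(k['world_to_cam'],3).tolist())
    for t in ['pin_q','pin_s','pin_p','pin_r','mark_a','red_stop','circuit_board']:
        print(c,t,[(np.round(d['position'],3).tolist(),round(d['p'],2)) for d in spotter.look_for(t,c)])
print(get_obs()['time_s'])
E
```

```text
0.0 [0.1272938  0.53477183 0.23070925] [[-0.973, 0.232, -0.001], [0.232, 0.973, -0.001], [0.0, -0.001, -1.0]] 0.08534447499988895
scene 55.87141697442482 274.04892491111787 213.46968847064804 [[0.768, 0.641, 0.01, -0.339], [0.389, -0.453, -0.802, -0.211], [-0.51, 0.619, -0.597, 1.127], [0.0, 0.0, 0.0, 1.0]]
scene pin_q [([0.44, -0.092, 0.028], 0.81), ([0.515, -0.148, 0.028], 0.78), ([0.462, 0.062, 0.046], 0.77), ([0.397, -0.17, 0.03], 0.76), ([0.467, -0.03, 0.028], 0.61), ([0.467, -0.211, 0.022], 0.6), ([0.448, 0.181, 0.04], 0.47), ([0.624, 0.087, 0.016], 0.36), ([0.617, 0.151, 0.014], 0.26)]
scene pin_s [([0.44, -0.092, 0.028], 0.81), ([0.515, -0.148, 0.028], 0.78), ([0.462, 0.062, 0.046], 0.77), ([0.397, -0.17, 0.03], 0.76), ([0.467, -0.03, 0.028], 0.61), ([0.467, -0.211, 0.022], 0.6), ([0.448, 0.181, 0.04], 0.47), ([0.624, 0.087, 0.016], 0.36), ([0.617, 0.151, 0.014], 0.26)]
scene pin_p [([0.44, -0.092, 0.028], 0.81), ([0.515, -0.148, 0.028], 0.78), ([0.462, 0.062, 0.046], 0.77), ([0.397, -0.17, 0.03], 0.76), ([0.467, -0.03, 0.028], 0.61), ([0.467, -0.211, 0.022], 0.6), ([0.448, 0
[... 1114 characters left out ...]
, 0.63), ([0.456, -0.195, 0.02], 0.62), ([0.44, 0.189, 0.033], 0.58)]
side pin_p [([0.387, -0.156, 0.03], 0.8), ([0.445, 0.077, 0.044], 0.79), ([0.503, -0.139, 0.028], 0.65), ([0.456, -0.016, 0.027], 0.63), ([0.456, -0.195, 0.02], 0.62), ([0.44, 0.189, 0.033], 0.58)]
side pin_r [([0.387, -0.156, 0.03], 0.8), ([0.445, 0.077, 0.044], 0.79), ([0.503, -0.139, 0.028], 0.65), ([0.456, -0.016, 0.027], 0.63), ([0.456, -0.195, 0.02], 0.62), ([0.44, 0.189, 0.033], 0.58)]
side mark_a [([0.64, -0.026, 0.014], 0.63), ([0.614, 0.149, 0.018], 0.63), ([0.62, 0.09, 0.013], 0.55), ([0.628, 0.035, 0.011], 0.54)]
side red_stop [([0.598, 0.218, 0.03], 0.78)]
side circuit_board [([0.506, -0.41, 0.004], 0.87)]
0.8
```

View pics/scene0.png

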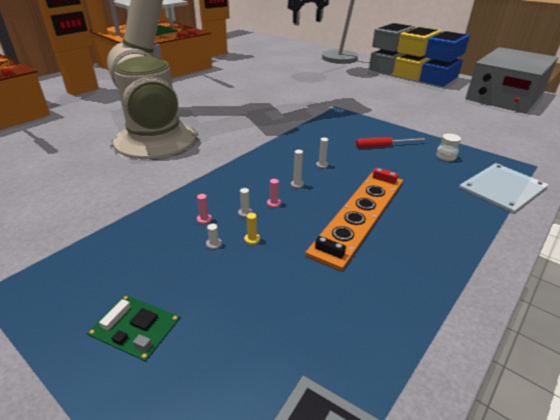

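View pics/side0.png

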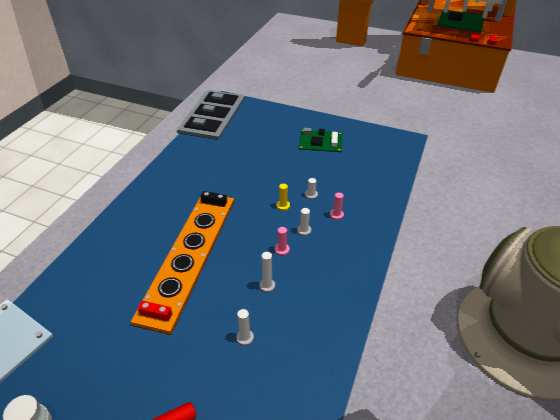

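The scene view shows white pins at (298,168) tallest, (323,152) second, (245,201) third and (213,236) shortest. The look-alikes are pink at (203,208) and (274,192), and yellow at (252,228). The red stop is at (386,176) and the marks run from (376,190) to (344,233). In the side view the white pins are at (267,271), (244,326), (305,220) and (312,187), and the red block is at (155,311).

```bash
cat > h.py <<'E'
import numpy as np, cv2
from scipy.optimize import least_squares
from cell import get_obs, vision, spotter
def calib(n):
    k=vision.get_calibration(n); f=210/np.tan(np.radians(k['vertical_fov'])/2)
    return dict(f=f,c=np.array([k['cx'],k['cy']]),T=np.array(k['world_to_cam']),fish=n=='wrist')
def proj(k,P):
    p=np.atleast_2d(P)@k['T'][:3,:3].T+k['T'][:3,3]
    r=np.hypot(p[:,0],p[:,1]); 
    s=k['f']*(np.arctan2(r,p[:,2])/np.maximum(r,1e-9) if k['fish'] else 1/p[:,2])
    return p[:,:2]*s[:,None]+k['c']
A=np.linspace(0,2*np.pi,48,endpoint=False)
def ring(x,y,z,r): return np.c_[x+r*np.cos(A),y+r*np.sin(A),np.full(48,z)]
def pinpts(x,y,z,h): return np.vstack([ring(x,y,z,.015),ring(x,y,z+.006,.015),ring(x,y,z+h,.009)])
def polyfeat(k,P):
    q=proj(k,P); return np.r_[q.min(0)-.5+.5,q.max(0)]
def maskfeat(m):
    v,u=np.nonzero(m); return np.array([u.min(),v.min(),u.max()+1,v.max()+1.])
def traces(t,c): return [d for d in spotter.trace(t,c)]
E
python3 - <<'E'
from h import *
K={};M={}
for c in ['scene','side']:
    im=vision.grab_frame(c); K[c]=calib(c)
    for t in ['pin_q','mark_a','red_stop']:
        L=[]
        for d in traces(t,c):
            m=d['pixels']; v,u=np.nonzero(m); L.append((maskfeat(m),np.array([u.mean(),v.mean()]),np.median(im[m],0),d['p'],len(u)))
        M[c,t]=L
for t in ['pin_q','mark_a','red_stop']:
    print(t)
    for a in M['scene',t]:
        best=None
        for b in M['side',t]:
            if t=='pin_q':
                fun=lambda p:np.r_[polyfeat(K['scene'],pinpts(*p))-a[0],polyfeat(K['side'],pinpts(*p))-b[0]]
                x0=[.45,0,0,.06]
            else:
                fun=lambda p:np.r_[proj(K['scene'],p)[0]-a[1],proj(K['side'],p)[0]-b[1]]
                x0=[.6,.1,.02]
            r=least_squares(fun,x0)
            if best is None or r.cost<best[0].cost: best=(r,b)
        r,b=best
        print(np.round(r.x*1000,1),'rms',round((2*r.cost/len(r.fun))**.5,2),'uv',a[1].round(),b[1].round(),'col',a[2],'p',round(a[3],2),'bb',a[0],a[4])
E
```

```text
pin_q
[451.1  71.1   1.3  84.9] rms 0.81 uv [298. 171.] [267. 274.] col [109. 106. 102.] p 0.9 bb [292. 151. 303. 188.] 275
[ 4.603e+02 -2.032e+02  1.000e-01  4.340e+01] rms 0.52 uv [214. 238.] [311. 189.] col [109. 106. 103.] p 0.84 bb [207. 224. 222. 250.] 281
[ 505.5 -143.7   -0.    56.7] rms 1.04 uv [252. 230.] [283. 198.] col [123. 103.  40.] p 0.71 bb [246. 213. 260. 245.] 326
[ 385.  -160.4    1.5   56.4] rms 0.67 uv [203. 209.] [338. 207.] col [120.  67.  82.] p 0.58 bb [198. 194. 212. 223.] 260
[443.8 187.2  -1.4  74.5] rms 0.86 uv [323. 154.] [244. 328.] col [109. 106. 103.] p 0.56 bb [317. 138. 329. 169.] 249
[459.2 -21.9   0.5  56.4] rms 0.88 uv [274. 194.] [282. 242.] col [120.  68.  84.] p 0.51 bb [269. 180. 281. 207.] 231
mark_a
[630.1  33.8  13.1] rms 0.3 uv [355. 217.] [194. 241.] col [64. 61. 59.] p 0.77 bb [345. 211. 366. 224.] 212
[638.8 -26.8  13. ] rms 0.24 uv [343. 233.] [205. 220.] col [76.  68.5 46.5] p 0.63 bb [332. 226. 355. 242.] 294
[622.2  91.4  13.6] rms 0.4 uv [366. 204.] [183. 262.] col [67.  61.  55.5] p 0.51 bb [356. 198. 376. 210.] 200
red_stop
[605.7 210.3  22.9] rms 0.43 uv [385. 176.] [155. 310.] col [109.   26.5  21. ] p 0.54 bb [373. 168. 398. 184.] 270
```

```bash
cat > plan.py <<'E'
from h import *
import json
from scipy.spatial.transform import Rotation as R
YAW=np.arctan2(.139,.990)
def Rt(yaw=YAW):
    y=np.array([np.cos(yaw),np.sin(yaw),0]); z=np.array([0,0,-1.]); return np.c_[np.cross(y,z),y,z]
def plan(pts,pose=None,step=.038,yaw=YAW,dec=3,n0=0):
    """rows through way points, from the measured pose; prints rows"""
    if pose is None: o=get_obs(); p,r=np.array(o['ee_pos']),np.array(o['tcp_rot'])
    else: p,r=pose
    rows=[]
    for t in pts:
        t=np.array(t,float)
        w=R.from_matrix(r.T@Rt(yaw)).as_rotvec()
        n=max(int(np.ceil(max(np.linalg.norm(t-p)/step,np.degrees(np.linalg.norm(w))/6.5))),1,n0)
        for i in range(n,0,-1):
            s=np.round(r.T@(t-p)/i/.5,dec)
            w=np.round(np.degrees(R.from_matrix(r.T@Rt(yaw)).as_rotvec())/i/30,dec)
            rows.append([(s+0.).tolist(),(w+0.).tolist()])
            p=p+r@s*.5; r=r@R.from_rotvec(np.radians(w*30)).as_matrix()
    print(len(rows),json.dumps(rows).replace(' ','')); return p,r
E
python3 - <<'E'
from plan import *
plan([[.50,.06,.30]])
k=calib('wrist'); o=get_obs(); T=np.linalg.inv(k['T']); print(np.round(o['tcp_rot'].T@(T[:3,3]-o['ee_pos']),3), np.round(o['tcp_rot'].T@T[:3,:3],2).tolist(),k['f'])
E
```

```text
16 [[[-0.059,-0.047,-0.009],[0.0,0.0,0.143]],[[-0.062,-0.042,-0.009],[0.0,0.0,0.143]],[[-0.065,-0.038,-0.009],[0.0,0.0,0.143]],[[-0.068,-0.033,-0.008],[0.0,0.0,0.143]],[[-0.07,-0.027,-0.009],[0.0,0.0,0.143]],[[-0.072,-0.022,-0.008],[0.0,0.0,0.143]],[[-0.074,-0.017,-0.009],[0.0,0.0,0.143]],[[-0.075,-0.011,-0.008],[0.0,0.0,0.143]],[[-0.075,-0.005,-0.009],[0.0,0.0,0.143]],[[-0.076,0.0,-0.008],[0.0,0.0,0.143]],[[-0.075,0.006,-0.009],[0.0,0.0,0.143]],[[-0.075,0.011,-0.008],[0.0,0.0,0.143]],[[-0.074,0.017,-0.009],[0.0,0.0,0.143]],[[-0.072,0.023,-0.008],[0.0,0.0,0.143]],[[-0.07,0.028,-0.009],[0.0,0.0,0.143]],[[-0.068,0.032,-0.008],[0.0,0.0,0.142]]]
[ 0.067 -0.001 -0.142] [[-0.0, -0.97, -0.26], [1.0, -0.0, -0.0], [0.0, -0.26, 0.97]] 325.19226210127806
```

Request:
carry_out(steps=[[[-0.059,-0.047,-0.009],[0,0,0.143]],[[-0.062,-0.042,-0.009],[0,0,0.143]],[[-0.065,-0.038,-0.009],[0,0,0.143]],[[-0.068,-0.033,-0.008],[0,0,0.143]],[[-0.07,-0.027,-0.009],[0,0,0.143]],[[-0.072,-0.022,-0.008],[0,0,0.143]],[[-0.074,-0.017,-0.009],[0,0,0.143]],[[-0.075,-0.011,-0.008],[0,0,0.143]],[[-0.075,-0.005,-0.009],[0,0,0.143]],[[-0.076,0,-0.008],[0,0,0.143]],[[-0.075,0.006,-0.009],[0,0,0.143]],[[-0.075,0.011,-0.008],[0,0,0.143]]])

```text
time_s: 2.2
ee_pos: [0.4074, 0.177, 0.2833]
tcp_rot: [[-0.421, 0.907, 0.001], [0.907, 0.421, 0.0], [-0.0, 0.001, -1.0]]
ft_force: [1.1, 1.4, 0.3]
width: 0.0851
finger_force: 0.0
```

Request:
carry_out(steps=[[[-0.074,0.017,-0.009],[0,0,0.143]],[[-0.072,0.023,-0.008],[0,0,0.143]],[[-0.07,0.028,-0.009],[0,0,0.143]],[[-0.068,0.032,-0.008],[0,0,0.142]],[[0,0,0],[0,0,0]],[[0,0,0],[0,0,0]],[[0,0,0],[0,0,0]]])

```text
time_s: 2.78
ee_pos: [0.4995, 0.0601, 0.2997]
tcp_rot: [[-0.14, 0.99, -0.001], [0.99, 0.14, 0.0], [0.0, -0.0, -1.0]]
ft_force: [0.1, 0.5, -0.1]
width: 0.0852
finger_force: 0.0
```

```bash
cat > look.py <<'E'
from h import *
import pickle
def look(name,cams=('wrist',),ts=('pin_q','mark_a','red_stop')):
    V=[]
    for c in cams:
        k=calib(c); im=vision.grab_frame(c); cv2.imwrite(f'pics/{c}_{name}.png',im[:,:,::-1])
        for t in ts:
            for d in traces(t,c):
                m=d['pixels']; v,u=np.nonzero(m)
                V.append(dict(cam=c,t=t,k=k,bb=maskfeat(m),uv=np.array([u.mean()+.5,v.mean()+.5]),col=np.median(im[m],0),p=d['p'],n=len(u)))
    pickle.dump(V,open(f'{name}.pkl','wb')); return V
E
python3 - <<'E'
from look import *
for c in look('w1'): print(c['t'],c['bb'],c['uv'].round(1),c['col'],round(c['p'],2))
o=get_obs();print(o['time_s'],o['ee_pos'],o['tcp_rot'].round(3).tolist(),o['dq'].max())
E
```

```text
pin_q [262. 298. 279. 331.] [269.9 313.6] [179. 159.  69.] 0.95
pin_q [229. 323. 247. 345.] [237.9 333.8] [139. 137. 140.] 0.87
pin_q [237. 218. 259. 249.] [247.3 232.8] [205. 142. 165.] 0.85
pin_q [235. 151. 262. 179.] [248.5 164.8] [200.5 197.5 200. ] 0.65
pin_q [243.  61. 267.  87.] [254.6  74.5] [155.5 153.  154. ] 0.61
pin_q [181. 295. 205. 328.] [193.1 311.2] [150.  95. 116.] 0.59
mark_a [361. 151. 392. 183.] [376.6 166.9] [67. 60. 53.] 0.74
mark_a [363. 107. 395. 139.] [378.9 122.9] [77. 73. 73.] 0.74
mark_a [357. 235. 385. 263.] [371.1 249. ] [99.  84.5 66. ] 0.64
mark_a [359. 194. 389. 225.] [374.3 209.3] [95. 84. 69.] 0.58
red_stop [359.  69. 403.  87.] [380.9  77.9] [224.  78.  69.] 0.88
2.9833 [0.49927374 0.06077645 0.30004017] [[-0.141, 0.99, 0.0], [0.99, 0.141, 0.0], [-0.0, 0.0, -1.0]] 0.0013727599874724435
```

View pics/wrist_w1.png

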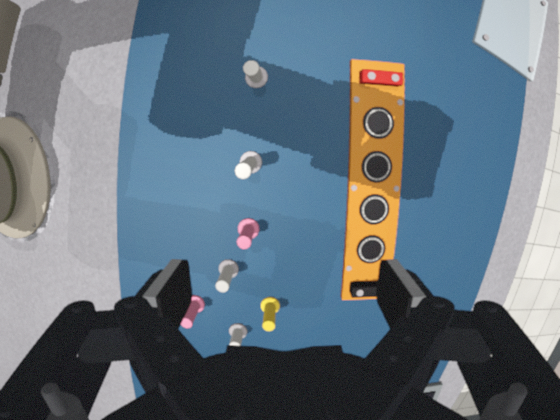

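The wrist view shows white pins at (254,72), (246,166), (227,275) and (236,334). The pink ones are at (247,233) and (192,311), and yellow is at (270,313). The marks are at (379,123), (377,167), (374,209) and (371,249), and the red block is at (381,78). The network missed the 60 mm white pin, so I'll take a second wrist viewpoint further along −y.

Request:
carry_out(steps=[[[-0.07,0,0],[0,0,0]],[[-0.07,0,0],[0,0,0]],[[-0.07,0,0],[0,0,0]],[[0,0,0],[0,0,0]],[[0,0,0],[0,0,0]],[[0,0,0],[0,0,0]]])

```text
time_s: 3.48
ee_pos: [0.5142, -0.0434, 0.3]
tcp_rot: [[-0.14, 0.99, 0.0], [0.99, 0.14, 0.0], [0.0, 0.0, -1.0]]
ft_force: [0.1, -0.6, -0.2]
width: 0.0855
finger_force: 0.0
```

```bash
cat > fit.py <<'E'
from look import *
def predict(t,k,x):
    return polyfeat(k,pinpts(*x)) if t=='pin_q' else proj(k,x)[0]
def fit(V,t,x0,tol=25,colchk=None):
    use=[]
    for cv in {id(v['k']):v['k'] for v in V}.values():
        c=[v for v in V if v['k'] is cv and v['t']==t]
        e=[np.abs((v['bb'] if t=='pin_q' else v['uv'])-predict(t,cv,x0)).max() for v in c]
        if c and min(e)<tol: use.append(c[int(np.argmin(e))])
    f=lambda x:np.concatenate([(v['bb'] if t=='pin_q' else v['uv'])-predict(t,v['k'],x) for v in use])
    r=least_squares(f,x0,loss='soft_l1')
    return r.x,f(r.x).round(1),[(v['cam'],v['col'].round().tolist()) for v in use]
E
python3 - <<'E'
from fit import *
V=look('w2'); V+=pickle.load(open('w1.pkl','rb')); V+=look('fix',('scene','side'))
pickle.dump(V,open('all.pkl','wb'))
for x0 in [(.451,.071,0,.09),(.444,.187,0,.075),(.444,-.086,0,.06),(.460,-.203,0,.045),(.459,-.022,0,.06),(.505,-.144,0,.06),(.385,-.16,0,.06)]:
    x,f,u=fit(V,'pin_q',x0); print((x*1000).round(1),f.tolist(),u)
ms=[]
for x0 in [(.614,.15,.015),(.622,.091,.015),(.630,.034,.015),(.639,-.027,.015)]:
    x,f,u=fit(V,'mark_a',x0,12); print((x*1000).round(1),f.tolist(),[a[0] for a in u]); ms.append(x)
ms=np.array(ms); c=ms.mean(0); d=np.linalg.svd(ms[:,:2]-c[:2])[2][0]; d*=np.sign(d[1])
print('line',c.round(4),d.round(4)); print('marks',[(c[:2]+d*s).round(4).tolist() for s in (.09,.03,-.03,-.09)],'red pred',(c[:2]+d*.15).round(4))
x,f,u=fit(V,'red_stop',(.605,.21,.03),15); print(x.round(4),f.tolist())
o=get_obs();print(o['time_s'],o['ee_pos'])
E
```

```text
[ 4.515e+02  7.000e+01 -1.000e-01  8.710e+01] [0.5, 0.2, -0.1, -0.2, 0.1, 0.3, 0.2, 0.6, 1.1, -0.5, 0.3, -0.7, 0.7, 0.5, 0.8, 1.1] [('wrist', [161.0, 158.0, 160.0]), ('wrist', [200.0, 198.0, 200.0]), ('scene', [110.0, 106.0, 103.0]), ('side', [114.0, 111.0, 107.0])]
[443.8 185.6  -0.5  68.8] [0.4, 19.9, 0.2, 0.4, -0.6, -0.1, -0.7, -1.1, 1.7, -1.8, 0.8, 0.2, 0.9, 0.1, -0.7, -0.1] [('wrist', [131.0, 128.0, 129.0]), ('wrist', [156.0, 153.0, 154.0]), ('scene', [109.0, 105.0, 102.0]), ('side', [113.0, 110.0, 106.0])]
[436.6 -91.7  -1.2  60. ] [0.0, 1.8, 0.2, 0.4, 1.3, -0.3, 1.1, -0.4, 0.4, 0.6, 1.1, 1.0] [('wrist', [190.0, 188.0, 189.0]), ('scene', [113.0, 110.0, 106.0]), ('side', [115.0, 115.0, 117.0])]
[ 459.5 -204.5    1.3   40. ] [0.6, 1.9, -0.6, 0.9, 0.2, 0.3, -0.2, -4.2, 1.7, -1.1, 0.7, 0.6, 1.5, 0.5, 0.3, 0.2] [('wrist', [165.0, 159.0, 160.0]), ('wrist', [139.0, 137.0, 140.0]), ('scene', [113.0, 110.0, 106.0]), ('side', [118.0, 118.0, 119.0])]
[459.5 -25.3  -1.4  58. ] [0.2, 0.9, 0.4, 0.0, -0.1, -0.0, -0.2, 0.2, 1.8, -0.2, 0.2, -0.6, 0.3, 0.4, 0.6, 0.8] [('wrist', [241.0, 183.0, 20
[... 555 characters left out ...]
 86.0]), ('side', [143.0, 65.0, 91.0])]
[614.4 149.9  10.5] [-0.5, 0.3, 0.3, 0.4, 1.5, -0.8, 0.2, 0.7] ['wrist', 'wrist', 'scene', 'side']
[622.1  90.   11.2] [-0.1, 0.2, -0.0, 0.3, 1.0, -0.4, 0.3, 0.5] ['wrist', 'wrist', 'scene', 'side']
[630.5  30.7  12. ] [-0.1, 0.4, -0.0, 0.1, 1.7, -0.4, 0.5, 0.6] ['wrist', 'wrist', 'scene', 'side']
[638.8 -28.6  12. ] [-0.0, 0.4, 0.1, 0.1, 1.4, -0.3, 1.1, 0.7] ['wrist', 'wrist', 'scene', 'side']
line [0.6265 0.0605 0.0115] [-0.136   0.9907]
marks [[0.6142, 0.1496], [0.6224, 0.0902], [0.6305, 0.0308], [0.6387, -0.0287]] red pred [0.6061 0.2091]
[0.6065 0.2091 0.02  ] [0.6, 1.1, -0.4, -0.3, 1.0, -1.1, 0.6, 0.5]
4.0833 [ 0.51444742 -0.04408573  0.29982146]
```

View pics/wrist_w2.png

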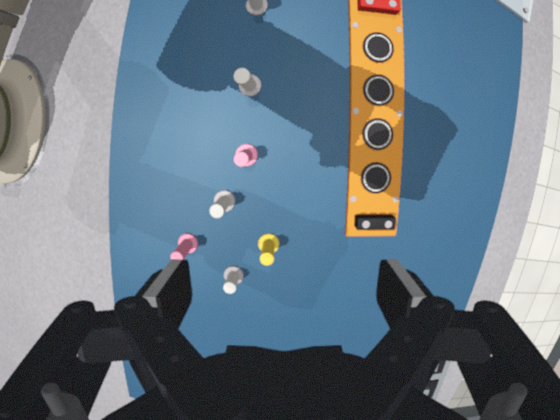

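```bash
python3 - <<'E'
from plan import *
im=cv2.imread('pics/wrist_w2.png')[0:310,150:430]; cv2.imwrite('pics/crop1.png',cv2.resize(im,None,fx=1.9,fy=1.9,interpolation=cv2.INTER_CUBIC))
q=plan([[.4515,.070,.15]]); plan([[.4515,.070,.031]],q,step=.03)
E
```

```text
6 [[[0.041,-0.015,0.05],[0.0,0.0,0.0]],[[0.04,-0.016,0.05],[0.0,0.0,0.0]],[[0.041,-0.015,0.05],[0.0,0.0,0.0]],[[0.04,-0.016,0.05],[0.0,0.0,0.0]],[[0.041,-0.015,0.05],[0.0,0.0,0.0]],[[0.04,-0.016,0.05],[0.0,0.0,0.0]]]
4 [[[0.0,0.0,0.059],[0.0,0.0,0.0]],[[0.0,0.0,0.06],[0.0,0.0,0.0]],[[0.0,0.0,0.059],[0.0,0.0,0.0]],[[0.0,0.0,0.06],[0.0,0.0,0.0]]]
```

View pics/crop1.png

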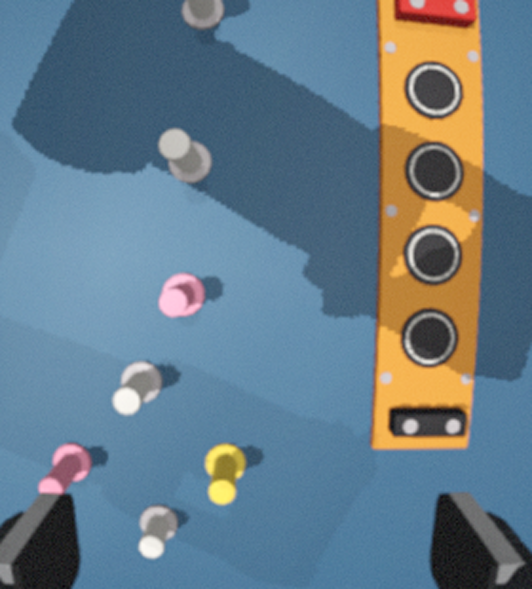

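The crop confirms four white pins at (203,10), (185,155), (135,390) and (155,530), with pink and yellow look-alikes among them. The one at (185,155) is the 90 mm pin, measured at 87 mm. I'll start with it.

Request:
carry_out(steps=[[[0.041,-0.015,0.05],[0,0,0]],[[0.04,-0.016,0.05],[0,0,0]],[[0.041,-0.015,0.05],[0,0,0]],[[0.04,-0.016,0.05],[0,0,0]],[[0.041,-0.015,0.05],[0,0,0]],[[0.04,-0.016,0.05],[0,0,0]],[[0,0,0],[0,0,0]],[[0,0,0],[0,0,0]]], grip=-1)

```text
time_s: 4.75
ee_pos: [0.451, 0.0702, 0.1494]
tcp_rot: [[-0.141, 0.99, -0.002], [0.99, 0.141, 0.0], [0.0, -0.002, -1.0]]
ft_force: [0.5, -0.9, 0.7]
width: 0.0852
finger_force: 0.0
```

Request:
carry_out(steps=[[[0,0,0.059],[0,0,0]],[[0,0,0.06],[0,0,0]],[[0,0,0.059],[0,0,0]],[[0,0,0.06],[0,0,0]],[[0,0,0],[0,0,0]],[[0,0,0],[0,0,0]],[[0,0,0],[0,0,0]]])

```text
time_s: 5.33
ee_pos: [0.4531, 0.0692, 0.0326]
tcp_rot: [[-0.139, 0.99, 0.003], [0.99, 0.139, -0.0], [-0.001, 0.003, -1.0]]
ft_force: [-0.1, -1.4, -0.5]
width: 0.0851
finger_force: 0.0
```

Request:
carry_out(steps=[[[0,0,0],[0,0,0]],[[0,0,0],[0,0,0]],[[0,0,0],[0,0,0]],[[0,0,0],[0,0,0]],[[0,0,0],[0,0,0]],[[0,0,0],[0,0,0]],[[0,0,0],[0,0,0]],[[0,0,0],[0,0,0]],[[0,0,0],[0,0,0]],[[0,0,0],[0,0,0]]], grip=1, force=40)

```text
time_s: 6.17
ee_pos: [0.4516, 0.0697, 0.0311]
tcp_rot: [[-0.139, 0.99, 0.0], [0.99, 0.139, -0.0], [-0.0, 0.0, -1.0]]
ft_force: [-0.7, -0.2, 4.8]
width: 0.0166
finger_force: 38.8
```

```bash
python3 - <<'E'
from plan import *
a=plan([[.4515,.070,.125]]);a=plan([[.6142,.1496,.125]],a);plan([[.6142,.1496,.049]],a)
E
```

```text
3 [[[0.0,0.0,-0.063],[0.0,0.0,0.0]],[[0.0,0.0,-0.062],[0.0,0.0,0.0]],[[0.001,0.0,-0.063],[0.001,0.0,0.0]]]
5 [[[0.022,0.069,0.0],[0.0,0.0,0.0]],[[0.022,0.069,0.0],[0.0,0.0,0.0]],[[0.023,0.069,0.0],[0.0,0.0,0.0]],[[0.022,0.069,0.0],[0.0,0.0,0.0]],[[0.023,0.068,0.0],[0.0,0.0,0.0]]]
3 [[[0.0,0.0,0.051],[0.0,0.0,0.0]],[[0.0,0.0,0.051],[0.0,0.0,0.0]],[[0.0,0.0,0.05],[0.0,0.0,0.0]]]
```

Request:
carry_out(steps=[[[0,0,-0.05],[0,0,0]],[[0,0,-0.07],[0,0,0]],[[0,0,-0.068],[0,0,0]],[[0.01,0.03,0],[0,0,0]],[[0.018,0.055,0],[0,0,0]],[[0.022,0.068,0],[0,0,0]],[[0.022,0.068,0],[0,0,0]],[[0.018,0.055,0],[0,0,0]],[[0.014,0.043,0],[0,0,0]],[[0.008,0.025,0],[0,0,0]],[[0,0,0],[0,0,0]],[[0,0,0],[0,0,0]]])

```text
time_s: 7.17
ee_pos: [0.6136, 0.1491, 0.1239]
tcp_rot: [[-0.139, 0.99, -0.002], [0.99, 0.139, -0.0], [0.0, -0.002, -1.0]]
ft_force: [-0.1, 0.6, -1.0]
width: 0.0171
finger_force: 39.2
```

```bash
python3 - <<'E'
from fit import *
from plan import plan
o=get_obs();print(o['time_s'],o['ee_pos'],o['width'])
V=look('h1',('scene','side','wrist'))
p=o['ee_pos']; x0=(p[0],p[1],p[2]-.031,.09)
x,f,u=fit(V,'pin_q',x0,20);print(x.round(4),'expected',np.round(x0,4),f.tolist(),[a[0] for a in u])
plan([[.6142,.1496,p[2]],[.6142,.1496,.049]],step=.03)
E
```

```text
7.1667 [0.6135943  0.14912698 0.12389875] 0.01710027763993639
[0.613  0.149  0.0939 0.0835] expected [0.6136 0.1491 0.0929 0.09  ] [1.9, -2.4, 0.2, 0.8, 1.1, 0.8, 0.0, 0.4, -0.8, 0.4, 0.9, -0.1] ['scene', 'side', 'wrist']
4 [[[0.001,0.001,0.002],[0.0,0.0,0.0]],[[0.0,0.0,0.05],[0.0,0.0,0.0]],[[0.0,0.0,0.05],[0.0,0.0,0.0]],[[0.0,0.0,0.05],[0.0,0.0,0.0]]]
```

Request:
carry_out(steps=[[[0.001,0.001,0],[0,0,0]],[[0,0,0.05],[0,0,0]],[[0,0,0.05],[0,0,0]],[[0,0,0.04],[0,0,0]],[[0,0,0.009],[0,0,0]],[[0,0,0.003],[0,0,0]],[[0,0,0.002],[0,0,0]],[[0,0,0],[0,0,0]],[[0,0,0],[0,0,0]]])

```text
time_s: 8.52
ee_pos: [0.6151, 0.1497, 0.0491]
tcp_rot: [[-0.139, 0.99, 0.002], [0.99, 0.139, 0.0], [-0.0, 0.002, -1.0]]
ft_force: [-0.1, 0.3, -0.7]
width: 0.0171
finger_force: 39.3
```

Request:
carry_out(steps=[[[0,0,0.002],[0,0,0]],[[0,0,0],[0,0,0]],[[0,0,0.001],[0,0,0]],[[0,0,0],[0,0,0]],[[0,0,0],[0,0,0]]])

```text
time_s: 8.93
ee_pos: [0.6145, 0.1496, 0.0464]
tcp_rot: [[-0.139, 0.99, 0.0], [0.99, 0.139, -0.0], [-0.0, 0.0, -1.0]]
ft_force: [0.1, 0.8, -0.3]
width: 0.0167
finger_force: 39.3
```

Request:
carry_out(steps=[[[0,0,0.001],[0,0,0]],[[0,0,0],[0,0,0]],[[0,0,0.001],[0,0,0]],[[0,0,0],[0,0,0]],[[0,0,0],[0,0,0]]])

```text
time_s: 9.35
ee_pos: [0.6146, 0.1497, 0.0461]
tcp_rot: [[-0.139, 0.99, 0.001], [0.99, 0.139, -0.0], [-0.0, 0.001, -1.0]]
ft_force: [-2.4, -0.7, 6.6]
width: 0.0173
finger_force: 40.1
```

Request:
carry_out(steps=[[[0,0,0],[0,0,0]],[[0,0,0],[0,0,0]],[[0,0,0],[0,0,0]],[[0,0,0],[0,0,0]],[[0,0,0],[0,0,0]],[[0,0,-0.03],[0,0,0]],[[0,0,-0.06],[0,0,0]],[[0,0,-0.07],[0,0,0]],[[0,0,-0.06],[0,0,0]],[[0,0,-0.01],[0,0,0]],[[0,0,0],[0,0,0]],[[0,0,0],[0,0,0]]], grip=-1)

```text
time_s: 10.35
ee_pos: [0.6141, 0.1496, 0.1596]
tcp_rot: [[-0.139, 0.99, -0.001], [0.99, 0.139, -0.0], [0.0, -0.001, -1.0]]
ft_force: [0.7, -0.8, -0.8]
width: 0.0855
finger_force: 0.0
```

```bash
python3 - <<'E'
from fit import *
from plan import plan
o=get_obs();print(o['time_s'],o['ee_pos'],o['width'])
V=look('h2',('scene','side','wrist'))
for x0 in [(.6145,.1496,.015,.09),(.4438,.187,0,.075)]:
    x,f,u=fit(V,'pin_q',x0,20);print(x.round(4),f.tolist(),[a[0] for a in u])
x=[.4438,.1865]
a=plan([x+[.15]]);plan([x+[.023]],a)
E
```

```text
10.35 [0.61409822 0.14962262 0.15956218] 0.085503428911714
[0.6139 0.1498 0.0142 0.0885] [1.9, -0.0, 1.2, -0.4, 0.6, 0.3, 1.0, 0.4, 0.4, 0.1, -0.3, 0.1] ['scene', 'side', 'wrist']
[0.4443 0.1861 0.0034 0.069 ] [2.3, 0.7, 0.4, 0.5, -0.4, 0.3, -0.3, -0.1] ['scene', 'wrist']
5 [[[0.024,-0.066,0.004],[0.0,0.0,0.0]],[[0.024,-0.065,0.004],[0.0,0.0,0.0]],[[0.024,-0.066,0.004],[0.0,0.0,0.0]],[[0.024,-0.065,0.004],[0.0,0.0,0.0]],[[0.024,-0.066,0.005],[0.0,0.0,0.0]]]
4 [[[0.0,0.0,0.063],[0.0,0.0,0.0]],[[0.0,0.0,0.064],[0.0,0.0,0.0]],[[0.0,0.0,0.063],[0.0,0.0,0.0]],[[0.0,0.0,0.064],[0.0,0.0,0.0]]]
```

Request:
carry_out(steps=[[[0.024,-0.066,0.002],[0,0,0]],[[0.024,-0.065,0.004],[0,0,0]],[[0.024,-0.066,0.005],[0,0,0]],[[0.024,-0.065,0.005],[0,0,0]],[[0.024,-0.066,0.005],[0,0,0]],[[0,0,0],[0,0,0]],[[0,0,0.06],[0,0,0]],[[0,0,0.07],[0,0,0]],[[0,0,0.07],[0,0,0]],[[0,0,0.054],[0,0,0]],[[0,0,0],[0,0,0]],[[0,0,0],[0,0,0]]])

```text
time_s: 11.95
ee_pos: [0.4438, 0.1862, 0.0226]
tcp_rot: [[-0.139, 0.99, -0.002], [0.99, 0.139, -0.0], [-0.0, -0.002, -1.0]]
ft_force: [0.7, -0.2, 0.2]
width: 0.0857
finger_force: 0.0
```

Request:
carry_out(steps=[[[0,0,0],[0,0,0]],[[0,0,0],[0,0,0]],[[0,0,0],[0,0,0]],[[0,0,0],[0,0,0]],[[0,0,0],[0,0,0]],[[0,0,0],[0,0,0]],[[0,0,0],[0,0,0]],[[0,0,0],[0,0,0]],[[0,0,0],[0,0,0]],[[0,0,0],[0,0,0]]], grip=1)

```text
time_s: 12.78
ee_pos: [0.444, 0.1863, 0.0234]
tcp_rot: [[-0.139, 0.99, 0.001], [0.99, 0.139, 0.0], [-0.0, 0.001, -1.0]]
ft_force: [-1.0, -0.2, 6.9]
width: 0.0166
finger_force: 38.8
```

```bash
python3 - <<'E'
from plan import *
p=get_obs()['ee_pos'];print(p)
a=plan([[p[0],p[1],.145]]);a=plan([[.6224,.0902,.145]],a,n0=7)
E
```

```text
[0.44395108 0.18631988 0.02335952]
4 [[[0.0,0.0,-0.061],[0.0,0.0,0.0]],[[0.0,0.0,-0.061],[0.001,0.0,0.0]],[[0.0,0.0,-0.061],[0.0,0.0,0.0]],[[0.0,0.0,-0.06],[0.001,0.0,0.0]]]
7 [[[-0.034,0.047,0.0],[0.0,0.0,0.0]],[[-0.034,0.047,0.0],[0.0,0.0,0.0]],[[-0.034,0.047,0.0],[0.0,0.0,0.0]],[[-0.035,0.046,0.0],[0.0,0.0,0.0]],[[-0.034,0.047,0.0],[0.0,0.0,0.0]],[[-0.035,0.046,0.0],[0.0,0.0,0.0]],[[-0.034,0.047,0.0],[0.0,0.0,0.0]]]
```

Request:
carry_out(steps=[[[0,0,-0.05],[0,0,0]],[[0,0,-0.067],[0,0,0]],[[0,0,-0.066],[0,0,0]],[[0,0,-0.06],[0,0,0]],[[-0.025,0.032,0],[0,0,0]],[[-0.044,0.06,0],[0,0,0]],[[-0.044,0.06,0],[0,0,0]],[[-0.044,0.06,0],[0,0,0]],[[-0.039,0.055,0],[0,0,0]],[[-0.029,0.04,0],[0,0,0]],[[-0.015,0.02,0],[0,0,0]],[[0,0,0],[0,0,0]]])

```text
time_s: 13.78
ee_pos: [0.624, 0.0885, 0.1434]
tcp_rot: [[-0.137, 0.991, -0.0], [0.991, 0.137, -0.0], [-0.0, -0.0, -1.0]]
ft_force: [-0.4, -0.5, -1.3]
width: 0.0169
finger_force: 39.2
```

Request:
carry_out(steps=[[[0,0,0],[0,0,0]],[[0,0,0],[0,0,0]]])

```text
time_s: 13.95
ee_pos: [0.6214, 0.0907, 0.1442]
tcp_rot: [[-0.14, 0.99, -0.001], [0.99, 0.14, 0.0], [0.0, -0.001, -1.0]]
ft_force: [-0.3, 0.1, -0.4]
width: 0.0172
finger_force: 39.2
```

```bash
python3 - <<'E'
from fit import *
from plan import plan
o=get_obs();print(o['time_s'],o['ee_pos'],o['width'])
V=look('h3',('scene','side','wrist'))
p=o['ee_pos']; x0=(p[0],p[1],p[2]-.0233,.075)
x,f,u=fit(V,'pin_q',x0,20);print(x.round(4),'expected',np.round(x0,4),f.tolist(),[a[0] for a in u])
plan([[.6224,.0902,p[2]],[.6224,.0902,.042]],step=.03)
E
```

```text
13.95 [0.62139713 0.0907311  0.14417066] 0.017199542760614858
[0.6217 0.0895 0.1197 0.0739] expected [0.6214 0.0907 0.1209 0.075 ] [1.3, -0.3, -0.3, -0.4, 0.3, 2.9, -0.2, 0.5, 0.6, 0.1, -0.5, 0.2] ['scene', 'side', 'wrist']
5 [[[0.0,0.0,0.0],[0.0,0.0,0.0]],[[0.0,0.0,0.051],[0.0,0.0,0.0]],[[0.0,0.0,0.051],[0.0,0.0,0.0]],[[0.0,0.0,0.051],[0.0,0.0,0.0]],[[0.0,0.0,0.052],[0.0,0.0,0.0]]]
```

Request:
carry_out(steps=[[[0,0,0.05],[0,0,0]],[[0,0,0.06],[0,0,0]],[[0,0,0.055],[0,0,0]],[[0,0,0.035],[0,0,0]],[[0,0,0.006],[0,0,0]],[[0,0,0.002],[0,0,0]],[[0,0,0],[0,0,0]],[[0,0,0.002],[0,0,0]],[[0,0,0],[0,0,0]],[[0,0,0],[0,0,0]],[[0,0,0],[0,0,0]]])

```text
time_s: 15.47
ee_pos: [0.6225, 0.0902, 0.0398]
tcp_rot: [[-0.139, 0.99, 0.001], [0.99, 0.139, -0.0], [-0.0, 0.001, -1.0]]
ft_force: [-0.1, -0.5, -1.0]
width: 0.017
finger_force: 39.5
```

Request:
carry_out(steps=[[[0,0,0.002],[0,0,0]],[[0,0,0],[0,0,0]],[[0,0,0.001],[0,0,0]],[[0,0,0],[0,0,0]],[[0,0,0],[0,0,0]]])

```text
time_s: 15.88
ee_pos: [0.6225, 0.0901, 0.0384]
tcp_rot: [[-0.139, 0.99, 0.001], [0.99, 0.139, -0.0], [-0.0, 0.001, -1.0]]
ft_force: [-2.0, -0.6, 5.8]
width: 0.017
finger_force: 39.9
```

Request:
carry_out(steps=[[[0,0,0],[0,0,0]],[[0,0,0],[0,0,0]],[[0,0,0],[0,0,0]],[[0,0,0],[0,0,0]],[[0,0,0],[0,0,0]],[[0,0,-0.03],[0,0,0]],[[0,0,-0.06],[0,0,0]],[[0,0,-0.07],[0,0,0]],[[0,0,-0.06],[0,0,0]],[[0,0,-0.01],[0,0,0]],[[0,0,0],[0,0,0]],[[0,0,0],[0,0,0]]], grip=-1)

```text
time_s: 16.88
ee_pos: [0.622, 0.0902, 0.1521]
tcp_rot: [[-0.139, 0.99, -0.001], [0.99, 0.139, 0.0], [0.0, -0.001, -1.0]]
ft_force: [0.2, 0.6, -1.4]
width: 0.0852
finger_force: 0.0
```

```bash
python3 - <<'E'
from fit import *
from plan import plan
o=get_obs();print(o['time_s'],o['ee_pos'],o['width'])
V=look('h4',('scene','side','wrist'))
for x0 in [(.6145,.1496,.015,.09),(.6224,.0902,.015,.075),(.4366,-.0917,0,.06),(.4595,-.2045,0,.045)]:
    x,f,u=fit(V,'pin_q',x0,20);print(x.round(4),f.tolist(),[a[0] for a in u])
x=[.4366,-.0915]
a=plan([x+[.14]]);plan([x+[.018]],a)
E
```

```text
16.8833 [0.62195038 0.09019527 0.15210794] 0.08522184281127744
[0.6143 0.1505 0.0146 0.0868] [4.6, -0.6, 1.0, -0.2, 0.9, 0.6, -0.5, 0.4, 0.3, 0.7, -0.7, 0.0] ['scene', 'side', 'wrist']
[0.6222 0.09   0.0147 0.0731] [1.1, -0.1, 1.4, -0.5, 1.0, 0.8, 0.7, 0.6, 0.4, 0.1, -0.3, 0.4] ['scene', 'side', 'wrist']
[ 0.4358 -0.0905 -0.0007  0.0592] [1.1, -0.0, -0.0, 0.2, 1.3, 0.0, -0.0, -0.3] ['scene', 'side']
[ 0.4579 -0.2002  0.0041  0.0262] [0.7, -4.2, -0.2, 3.2, 0.5, -5.5, 0.2, -0.2, 1.7, 0.3, -1.1, -3.9] ['scene', 'side', 'wrist']
7 [[[-0.044,-0.06,0.004],[0.0,0.0,0.0]],[[-0.044,-0.06,0.004],[0.0,0.0,0.0]],[[-0.044,-0.06,0.004],[0.0,0.0,0.0]],[[-0.044,-0.06,0.003],[0.0,0.0,0.0]],[[-0.044,-0.059,0.004],[0.0,0.0,0.0]],[[-0.044,-0.06,0.003],[0.0,0.0,0.0]],[[-0.044,-0.059,0.004],[0.0,0.0,0.0]]]
4 [[[0.0,0.0,0.061],[0.0,0.0,0.0]],[[0.0,0.0,0.061],[0.0,0.0,0.0]],[[0.0,0.0,0.061],[0.0,0.0,0.0]],[[0.0,0.0,0.061],[0.0,0.0,0.0]]]
```

Request:
carry_out(steps=[[[-0.044,-0.06,0.004],[0,0,0]],[[-0.044,-0.06,0.004],[0,0,0]],[[-0.044,-0.06,0.004],[0,0,0]],[[-0.044,-0.06,0.003],[0,0,0]],[[-0.044,-0.059,0.004],[0,0,0]],[[-0.044,-0.06,0.003],[0,0,0]],[[-0.044,-0.059,0.004],[0,0,0]],[[0,0,0],[0,0,0]],[[0,0,0],[0,0,0]],[[0,0,0],[0,0,0]]])

```text
time_s: 18.32
ee_pos: [0.4372, -0.0915, 0.1401]
tcp_rot: [[-0.139, 0.99, 0.001], [0.99, 0.139, -0.0], [-0.0, 0.001, -1.0]]
ft_force: [1.0, -0.1, 0.2]
width: 0.085
finger_force: 0.0
```

Request:
carry_out(steps=[[[0,0,0.061],[0,0,0]],[[0,0,0.061],[0,0,0]],[[0,0,0.061],[0,0,0]],[[0,0,0.061],[0,0,0]],[[0,0,0],[0,0,0]],[[0,0,0],[0,0,0]],[[0,0,0],[0,0,0]]])

```text
time_s: 18.9
ee_pos: [0.4379, -0.0913, 0.019]
tcp_rot: [[-0.14, 0.99, 0.002], [0.99, 0.14, -0.001], [-0.001, 0.002, -1.0]]
ft_force: [-0.6, 0.0, 0.5]
width: 0.0857
finger_force: 0.0
```

Request:
carry_out(steps=[[[0,0,0],[0,0,0]],[[0,0,0],[0,0,0]],[[0,0,0],[0,0,0]],[[0,0,0],[0,0,0]],[[0,0,0],[0,0,0]],[[0,0,0],[0,0,0]],[[0,0,0],[0,0,0]],[[0,0,0],[0,0,0]],[[0,0,0],[0,0,0]],[[0,0,0],[0,0,0]]], grip=1)

```text
time_s: 19.73
ee_pos: [0.4369, -0.0915, 0.0182]
tcp_rot: [[-0.139, 0.99, 0.001], [0.99, 0.139, -0.0], [-0.0, 0.0, -1.0]]
ft_force: [-1.1, 0.4, 6.1]
width: 0.0167
finger_force: 38.9
```

```bash
python3 - <<'E'
from plan import *
p=get_obs()['ee_pos'];print(p)
a=plan([[p[0],p[1],.13]]);a=plan([[.6305,.0308,.13]],a,n0=8)
E
```

```text
[ 0.43689276 -0.0914906   0.01818721]
3 [[[0.0,0.0,-0.075],[0.0,0.0,0.0]],[[0.0,0.0,-0.074],[0.0,0.0,0.0]],[[0.0,0.0,-0.075],[0.001,0.001,0.0]]]
8 [[[0.024,0.052,0.0],[0.0,0.0,0.0]],[[0.023,0.052,0.0],[0.0,0.0,0.0]],[[0.024,0.052,0.0],[0.0,0.0,0.0]],[[0.023,0.052,0.0],[0.0,0.0,0.0]],[[0.024,0.052,0.0],[0.0,0.0,0.0]],[[0.023,0.053,0.0],[0.0,0.0,0.0]],[[0.024,0.052,0.0],[0.0,0.0,0.0]],[[0.023,0.053,0.0],[0.0,0.0,0.0]]]
```

Request:
carry_out(steps=[[[0,0,-0.06],[0,0,0]],[[0,0,-0.08],[0,0,0]],[[0,0,-0.08],[0,0,0]],[[0.014,0.03,-0.004],[0,0,0]],[[0.027,0.06,0],[0,0,0]],[[0.027,0.06,0],[0,0,0]],[[0.03,0.067,0],[0,0,0]],[[0.03,0.067,0],[0,0,0]],[[0.027,0.06,0],[0,0,0]],[[0.02,0.045,0],[0,0,0]],[[0.013,0.029,0],[0,0,0]],[[0,0,0],[0,0,0]]])

```text
time_s: 20.73
ee_pos: [0.6323, 0.0324, 0.1289]
tcp_rot: [[-0.141, 0.99, 0.0], [0.99, 0.141, 0.0], [0.0, 0.0, -1.0]]
ft_force: [-0.6, -0.3, -0.6]
width: 0.017
finger_force: 39.2
```

Request:
carry_out(steps=[[[0,0,0],[0,0,0]],[[0,0,0],[0,0,0]],[[0,0,0],[0,0,0]]])

```text
time_s: 20.98
ee_pos: [0.6299, 0.0301, 0.1299]
tcp_rot: [[-0.138, 0.99, -0.001], [0.99, 0.138, -0.0], [0.0, -0.001, -1.0]]
ft_force: [-0.9, -0.1, 0.2]
width: 0.0168
finger_force: 39.2
```

```bash
python3 - <<'E'
from fit import *
from plan import plan
o=get_obs();print(o['time_s'],o['ee_pos'],o['width'])
V=look('h5',('scene','side','wrist'))
p=o['ee_pos']; x0=(p[0],p[1],p[2]-.018,.06)
x,f,u=fit(V,'pin_q',x0,20);print(x.round(4),'expected',np.round(x0,4),f.tolist(),[a[0] for a in u])
plan([[.6305,.0308,p[2]],[.6305,.0308,.034]],step=.03)
E
```

```text
20.9833 [0.62991387 0.03012094 0.12992454] 0.01682066221886809
[0.6293 0.03   0.1115 0.0588] expected [0.6299 0.0301 0.1119 0.06  ] [2.9, -0.4, -0.5, -0.4, 0.7, 0.3, 0.5, -0.1, 2.2, -0.0, -1.0, 0.0] ['scene', 'side', 'wrist']
5 [[[0.0,0.0,0.0],[0.0,0.0,0.0]],[[0.0,0.0,0.048],[0.0,0.0,0.0]],[[0.0,0.0,0.048],[0.0,0.0,0.0]],[[0.0,0.0,0.048],[0.0,0.0,0.0]],[[0.0,0.0,0.048],[0.0,0.0,0.0]]]
```

Request:
carry_out(steps=[[[0,0,0.045],[0,0,0]],[[0,0,0.055],[0,0,0]],[[0,0,0.055],[0,0,0]],[[0,0,0.029],[0,0,0]],[[0,0,0.006],[0,0,0]],[[0,0,0.002],[0,0,0]],[[0,0,0],[0,0,0]],[[0,0,0.002],[0,0,0]],[[0,0,0],[0,0,0]],[[0,0,0],[0,0,0]],[[0,0,0],[0,0,0]]])

```text
time_s: 22.5
ee_pos: [0.6308, 0.0307, 0.0332]
tcp_rot: [[-0.139, 0.99, 0.001], [0.99, 0.139, -0.0], [-0.0, 0.001, -1.0]]
ft_force: [0.3, -0.0, 0.0]
width: 0.0168
finger_force: 39.3
```

Request:
carry_out(steps=[[[0,0,0.001],[0,0,0]],[[0,0,0],[0,0,0]],[[0,0,0.001],[0,0,0]],[[0,0,0],[0,0,0]],[[0,0,0],[0,0,0]]])

```text
time_s: 22.92
ee_pos: [0.6308, 0.0307, 0.0326]
tcp_rot: [[-0.139, 0.99, 0.001], [0.99, 0.139, -0.0], [-0.0, 0.001, -1.0]]
ft_force: [-2.2, -0.7, 6.4]
width: 0.0167
finger_force: 39.9
```

Request:
carry_out(steps=[[[0,0,0],[0,0,0]],[[0,0,0],[0,0,0]],[[0,0,0],[0,0,0]],[[0,0,0],[0,0,0]],[[0,0,0],[0,0,0]],[[0,0,-0.03],[0,0,0]],[[0,0,-0.06],[0,0,0]],[[0,0,-0.07],[0,0,0]],[[0,0,-0.07],[0,0,0]],[[0,0,-0.03],[0,0,0]],[[0,0,0],[0,0,0]]], grip=-1)

```text
time_s: 23.83
ee_pos: [0.6322, 0.0306, 0.1662]
tcp_rot: [[-0.139, 0.99, 0.008], [0.99, 0.139, -0.001], [-0.002, 0.008, -1.0]]
ft_force: [-0.5, -0.5, 1.1]
width: 0.0853
finger_force: 0.0
```

```bash
python3 - <<'E'
from plan import *
plan([[.46,-.14,.20]])
E
```

```text
7 [[[-0.041,-0.055,-0.01],[0.002,0.001,0.0]],[[-0.042,-0.056,-0.01],[0.002,0.001,0.0]],[[-0.041,-0.055,-0.01],[0.002,0.0,0.0]],[[-0.042,-0.056,-0.01],[0.002,0.001,0.0]],[[-0.041,-0.055,-0.01],[0.002,0.0,0.0]],[[-0.042,-0.056,-0.009],[0.002,0.001,0.0]],[[-0.041,-0.055,-0.01],[0.003,0.0,0.0]]]
```

Request:
carry_out(steps=[[[-0.041,-0.055,-0.01],[0,0,0]],[[-0.042,-0.056,-0.01],[0,0,0]],[[-0.041,-0.055,-0.01],[0,0,0]],[[-0.042,-0.056,-0.01],[0,0,0]],[[-0.041,-0.055,-0.01],[0,0,0]],[[-0.042,-0.056,-0.01],[0,0,0]],[[-0.041,-0.055,-0.01],[0,0,0]],[[0,0,0],[0,0,0]],[[0,0,0],[0,0,0]],[[0,0,0],[0,0,0]],[[0,0,0],[0,0,0]]])

```text
time_s: 24.75
ee_pos: [0.4591, -0.1391, 0.1961]
tcp_rot: [[-0.14, 0.99, -0.001], [0.99, 0.14, 0.001], [0.001, -0.001, -1.0]]
ft_force: [-0.2, 0.0, 0.5]
width: 0.0856
finger_force: 0.0
```

```bash
python3 - <<'E'
from fit import *
from plan import plan
o=get_obs();print(o['time_s'],o['ee_pos'],o['width'])
V=look('h6',('scene','side','wrist'))
for x0 in [(.6224,.0902,.015,.075),(.6305,.0308,.015,.06),(.4595,-.2045,0,.045)]:
    x,f,u=fit(V,'pin_q',x0,25);print(x.round(4),f.tolist(),[a[0] for a in u])
V=[v for v in V+pickle.load(open('all.pkl','rb'))]
x,f,u=fit(V,'pin_q',(.4595,-.2045,0,.045),20);print('all',x.round(4),f.tolist(),[a[0] for a in u])
x=[.4595,-.2045]
a=plan([x+[.13]]);plan([x+[.012]],a)
E
```

```text
24.75 [ 0.45910707 -0.1391053   0.19614439] 0.08555902124043174
[0.6237 0.0891 0.013  0.0715] [2.8, -1.9, 1.2, -0.6, 1.1, 0.2, 1.1, 1.6, 0.0, 12.6, 0.0, -0.3] ['scene', 'side', 'wrist']
[0.6314 0.0302 0.0157 0.0567] [0.9, -1.1, 0.1, 0.0, 1.5, 1.2, 0.9, 0.8, 0.8, 0.0, 0.0, 0.7] ['scene', 'side', 'wrist']
[ 0.4596 -0.2044 -0.0009  0.0455] [1.5, 0.3, 0.6, -0.3, 0.6, -0.3, 0.4, 0.5, 0.5, 0.5, -0.8, 0.0] ['scene', 'side', 'wrist']
all [ 4.595e-01 -2.045e-01  4.000e-04  4.290e-02] [1.6, -0.3, 0.7, 0.2, 0.6, -0.8, 0.3, 0.9, 0.6, 0.1, -0.8, 0.6, 0.6, 2.1, -0.7, 0.2, 0.1, 0.6, -0.3, -4.9, 1.6, -0.3, 0.7, 0.2, 1.6, 1.2, 0.3, -0.1] ['scene', 'side', 'wrist', 'wrist', 'wrist', 'scene', 'side']
3 [[[-0.043,-0.006,0.045],[0.0,0.0,0.0]],[[-0.043,-0.005,0.044],[0.0,0.0,0.0]],[[-0.042,-0.006,0.045],[0.0,0.0,0.0]]]
4 [[[0.0,0.0,0.059],[0.0,0.0,0.0]],[[0.0,0.0,0.059],[0.0,0.0,0.0]],[[0.0,0.0,0.059],[0.0,0.0,0.0]],[[0.0,0.0,0.059],[0.0,0.0,0.0]]]
```

View pics/wrist_h6.png

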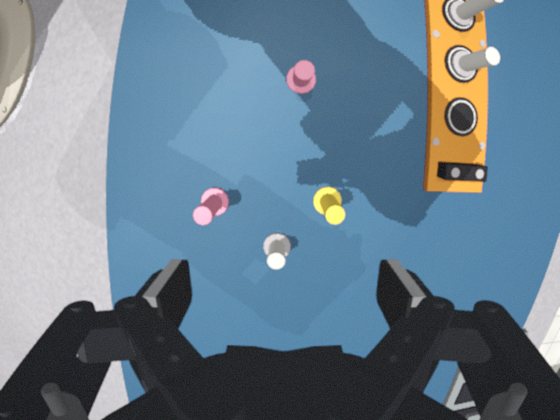

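The wrist view shows the shortest white pin alone at (277,250). The last mark at (461,117) is free, and the second and third pins stand centred on theirs.

Request:
carry_out(steps=[[[-0.043,-0.006,0.045],[0,0,0]],[[-0.043,-0.005,0.044],[0,0,0]],[[-0.042,-0.006,0.045],[0,0,0]],[[0,0,0],[0,0,0]],[[0,0,0],[0,0,0]],[[0,0,0.059],[0,0,0]],[[0,0,0.059],[0,0,0]],[[0,0,0.059],[0,0,0]],[[0,0,0.059],[0,0,0]],[[0,0,0],[0,0,0]],[[0,0,0],[0,0,0]],[[0,0,0],[0,0,0]]])

```text
time_s: 26.35
ee_pos: [0.4602, -0.2046, 0.0138]
tcp_rot: [[-0.14, 0.99, 0.002], [0.99, 0.14, -0.002], [-0.002, 0.002, -1.0]]
ft_force: [0.7, -0.2, -0.3]
width: 0.0853
finger_force: 0.0
```

Request:
carry_out(steps=[[[0,0,0],[0,0,0]],[[0,0,0],[0,0,0]],[[0,0,0],[0,0,0]],[[0,0,0],[0,0,0]],[[0,0,0],[0,0,0]],[[0,0,0],[0,0,0]],[[0,0,0],[0,0,0]],[[0,0,0],[0,0,0]],[[0,0,0],[0,0,0]],[[0,0,0],[0,0,0]]], grip=1)

```text
time_s: 27.18
ee_pos: [0.4592, -0.2045, 0.0122]
tcp_rot: [[-0.139, 0.99, 0.0], [0.99, 0.139, -0.0], [-0.0, 0.0, -1.0]]
ft_force: [-2.0, 1.0, 5.6]
width: 0.0169
finger_force: 38.9
```

```bash
python3 - <<'E'
from plan import *
p=get_obs()['ee_pos'];print(p)
a=plan([[p[0],p[1],.13]]);a=plan([[.6387,-.0287,.13]],a,n0=8)
E
```

```text
[ 0.45923553 -0.20445697  0.0121764 ]
4 [[[0.0,0.0,-0.059],[0.0,0.0,0.0]],[[0.0,0.0,-0.059],[0.0,0.0,0.0]],[[0.0,0.0,-0.059],[0.0,0.0,0.0]],[[0.0,0.0,-0.059],[0.0,0.001,0.0]]]
8 [[[0.037,0.051,0.0],[0.0,0.0,0.0]],[[0.037,0.05,0.0],[0.0,0.0,0.0]],[[0.037,0.051,0.0],[0.0,0.0,0.0]],[[0.037,0.05,0.0],[0.0,0.0,0.0]],[[0.038,0.051,0.0],[0.0,0.0,0.0]],[[0.037,0.05,0.0],[0.0,0.0,0.0]],[[0.038,0.051,0.0],[0.0,0.0,0.0]],[[0.037,0.05,0.0],[0.0,0.0,0.0]]]
```

Request:
carry_out(steps=[[[0,0,-0.076],[0,0,0]],[[0,0,-0.08],[0,0,0]],[[0,0,-0.08],[0,0,0]],[[0.024,0.032,0],[0,0,0]],[[0.042,0.057,0],[0,0,0]],[[0.045,0.06,0],[0,0,0]],[[0.048,0.065,0],[0,0,0]],[[0.048,0.065,0],[0,0,0]],[[0.042,0.057,0],[0,0,0]],[[0.03,0.04,0],[0,0,0]],[[0.019,0.028,0],[0,0,0]],[[0,0,0],[0,0,0]]])

```text
time_s: 28.18
ee_pos: [0.64, -0.0262, 0.1291]
tcp_rot: [[-0.142, 0.99, 0.0], [0.99, 0.142, 0.001], [0.001, 0.0, -1.0]]
ft_force: [-0.0, -0.6, -0.8]
width: 0.0169
finger_force: 39.2
```

Request:
carry_out(steps=[[[0,0,0],[0,0,0]],[[0,0,0],[0,0,0]],[[0,0,0],[0,0,0]]])

```text
time_s: 28.43
ee_pos: [0.6379, -0.0296, 0.1299]
tcp_rot: [[-0.138, 0.99, -0.0], [0.99, 0.138, -0.0], [0.0, -0.0, -1.0]]
ft_force: [0.7, -0.5, -0.3]
width: 0.0168
finger_force: 39.2
```

```bash
python3 - <<'E'
from fit import *
from plan import plan
o=get_obs();print(o['time_s'],o['ee_pos'],o['width'])
V=look('h7',('scene','side','wrist'))
p=o['ee_pos']; x0=(p[0],p[1],p[2]-.012,.045)
x,f,u=fit(V,'pin_q',x0,20);print(x.round(4),'expected',np.round(x0,4),f.tolist(),[a[0] for a in u])
plan([[.6387,-.0287,p[2]],[.6387,-.0287,.028]],step=.03)
E
```

```text
28.4333 [ 0.6378898  -0.02961168  0.12985059] 0.016819390945363513
[ 0.6378 -0.0305  0.1162  0.0431] expected [ 0.6379 -0.0296  0.1179  0.045 ] [1.9, -0.6, 0.6, -0.6, 1.0, 0.5, 0.4, 0.5, 3.0, 0.4, -2.6, -0.0] ['scene', 'side', 'wrist']
5 [[[0.0,0.0,0.0],[0.0,0.0,0.0]],[[0.0,0.0,0.051],[0.0,0.0,0.0]],[[0.0,0.0,0.051],[0.0,0.0,0.0]],[[0.0,0.0,0.051],[0.0,0.0,0.0]],[[0.0,0.0,0.051],[0.0,0.0,0.0]]]
```

Request:
carry_out(steps=[[[0,0,0.05],[0,0,0]],[[0,0,0.06],[0,0,0]],[[0,0,0.055],[0,0,0]],[[0,0,0.029],[0,0,0]],[[0,0,0.006],[0,0,0]],[[0,0,0.002],[0,0,0]],[[0,0,0],[0,0,0]],[[0,0,0.003],[0,0,0]],[[0,0,0],[0,0,0]],[[0,0,0],[0,0,0]],[[0,0,0],[0,0,0]]])

```text
time_s: 29.95
ee_pos: [0.6387, -0.0288, 0.0277]
tcp_rot: [[-0.139, 0.99, 0.001], [0.99, 0.139, -0.0], [-0.0, 0.001, -1.0]]
ft_force: [-0.1, 0.4, -0.8]
width: 0.0169
finger_force: 39.2
```

Request:
carry_out(steps=[[[0,0,0.001],[0,0,0]],[[0,0,0],[0,0,0]],[[0,0,0.001],[0,0,0]],[[0,0,0],[0,0,0]],[[0,0,0],[0,0,0]]])

```text
time_s: 30.37
ee_pos: [0.6387, -0.0288, 0.0272]
tcp_rot: [[-0.139, 0.99, 0.001], [0.99, 0.139, -0.0], [-0.0, 0.001, -1.0]]
ft_force: [-1.9, -0.5, 6.5]
width: 0.0172
finger_force: 39.8
```

Request:
carry_out(steps=[[[0,0,0],[0,0,0]],[[0,0,0],[0,0,0]],[[0,0,0],[0,0,0]],[[0,0,0],[0,0,0]],[[0,0,0],[0,0,0]],[[0,0,-0.03],[0,0,0]],[[0,0,-0.06],[0,0,0]],[[0,0,-0.07],[0,0,0]],[[0,0,-0.07],[0,0,0]],[[0,0,-0.07],[0,0,0]],[[0,0,-0.07],[0,0,0]],[[0,0,-0.03],[0,0,0]]], grip=-1)

```text
time_s: 31.37
ee_pos: [0.6394, -0.0289, 0.2316]
tcp_rot: [[-0.139, 0.99, 0.007], [0.99, 0.139, -0.002], [-0.003, 0.007, -1.0]]
ft_force: [-0.7, -0.6, 0.2]
width: 0.0857
finger_force: 0.0
```

Request:
carry_out(steps=[[[0,-0.05,-0.06],[0,0,0]],[[0,-0.05,-0.06],[0,0,0]],[[0,-0.05,0],[0,0,0]],[[0,0,0],[0,0,0]],[[0,0,0],[0,0,0]],[[0,0,0],[0,0,0]]])

```text
time_s: 31.87
ee_pos: [0.5645, -0.0391, 0.2859]
tcp_rot: [[-0.139, 0.99, -0.0], [0.99, 0.139, 0.0], [0.0, -0.0, -1.0]]
ft_force: [-0.4, -0.1, -0.1]
width: 0.0856
finger_force: 0.0
```

```bash
python3 - <<'E'
from fit import *
o=get_obs();print(o['time_s'],o['ee_pos'],o['width'])
V=look('end',('scene','side','wrist'))
for x0 in [(.6142,.1496,.015,.09),(.6224,.0902,.015,.075),(.6305,.0308,.015,.06),(.6387,-.0287,.015,.045)]:
    x,f,u=fit(V,'pin_q',x0,25);print(x.round(4),f.tolist(),[a[0] for a in u])
a=cv2.imread('pics/wrist_end.png')[0:260,250:530]; b=cv2.imread('pics/scene_end.png')[120:380,60:420]
cv2.imwrite('pics/end.png',np.hstack([a,b]))
E
```

```text
31.8667 [ 0.56452491 -0.03914972  0.28593645] 0.08555583406626965
[0.6143 0.1509 0.0147 0.088 ] [3.5, 0.0, 0.8, -0.1, 1.2, -0.1, 0.6, 0.2] ['scene', 'side']
[0.6221 0.0897 0.0158 0.0711] [4.1, -0.6, 1.6, -0.1, 0.8, 0.6, 0.7, 0.1, -0.5, 0.6, 0.3, -0.1] ['scene', 'side', 'wrist']
[0.6303 0.0304 0.0137 0.0597] [3.4, -0.4, 0.5, -0.5, 1.2, 0.3, 0.4, 0.9, 0.2, 0.8, -0.1, 0.2] ['scene', 'side', 'wrist']
[ 0.6382 -0.0295  0.0173  0.0393] [1.9, -0.3, 1.0, -0.2, 0.6, 0.2, 0.1, 0.8, 0.1, 0.7, -0.6, 0.2] ['scene', 'side', 'wrist']
```

View pics/end.png

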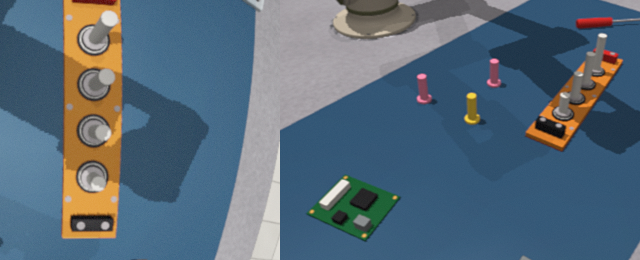

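The picture shows all four pins upright and centred on their marks (left half, (93,40) to (92,178)). The tallest is by the red block and the shortest is next to the black one, and the board and look-alikes haven't moved.

```bash
python3 -c "
from cell import workorder; print(workorder.hand_in())"
```

```text
the job is handed in; nothing more can be done
None
```

I placed the four white pins upright on the marks, tallest (90 mm) next to the red block down to shortest (45 mm) at the far end, left the circuit board where it lay, and handed the job in at about 32 s; the hand-in gave no verdict.

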